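# Set the twist timer to 30 minutes in its stand

## Task

Lower the square twist timer into the wooden stand so that it sits flat inside the rim, any way round, without dropping it in. Then turn its dial clockwise to 30 minutes, each click being five minutes, so that it rests six clicks on from the zero mark. Let go of it and leave the other things on the dresser where they are.

Things in the scene. Friction and masses are not known exactly. Their poses are not given: they have to be found in the camera images.
- timer: Loose pale grey timer, about 0.33 kg, starts upright: body 60 x 60 x 44 mm high, black dial on top (73 mm high in all). Origin: centre of its underside, z up. Twelve dark ticks lie around the dial on its top face, 30 deg apart, every third longer; x points from the centre to the zero mark (a triple bar). Ticks count clockwise from above, 5 min each; 30 min is the long tick opposite zero (-x).
- dial (a joint): Dial angle on the timer, rad: 0 with the pointer at the zero mark, growing clockwise seen from above. Clicks into rest every pi/6 (5 min) from 0 to 11 clicks, with stops just outside these; 30 min is pi. Starts at 0, 1 or 2 clicks. A click takes about 0.05 N m; let go of between clicks, it springs into a nearby one.
- dial_grip (a point): On the dial's axis at mid height of its bar grip, 61 mm above the timer's underside. Bar 36 mm long, 12 mm thick, 24 mm high (49 to 73 mm above the underside) on a flat disc 41 mm wide, 5 mm high. The point turns with the dial: x along the bar to the pointer end (white line on top and down that end), y across the bar's thickness, z up.
- stand: Wooden stand fixed to the dresser: base 110 x 110 x 8 mm; on it a square rim, 67 x 67 mm inside, 85 x 85 mm outside, top 17 mm above the dresser, no chamfer. It keeps the timer from twisting. Origin: centre of the underside, z up, x and y parallel to the rim's sides. Seated timer: underside 8 mm above the origin, 3.5 mm play on each side.
- ring_dish: Loose white ceramic ring dish, 84 mm wide, 28 mm high. Origin: centre of the underside. A bystander: leave it alone.
- bottle: Loose green glass bottle, 60 mm wide, 150 mm high. Origin: centre of the underside. A bystander: leave it alone.
- hairbrush: Loose wooden hairbrush lying bristles down, about 215 mm long, 62 mm wide, 35 mm high. Origin: on the dresser under about the middle of its length, x from handle to head. A bystander: leave it alone.
There are look-alikes about, which are no part of the job. Several things have the shape of the stand; the one meant has the colours described above. Of the things that look like the timer, the smaller one is meant.

How it is judged:
By the outcome, as a careful person would: the job done as asked, in the order asked, and still so for the second after the job is handed in, with the robot touching nothing.
It also fails if it takes over 72 s, if anything falls off the work surface, if the arm or the gripper's body presses on something with over 40 N, if the wrist force passes 120 N, or if a joint passes its speed limit or range.

## Robot

A 6-joint arm with a two-finger parallel gripper is mounted at the origin on the work surface. World frame = base frame: x ahead of the robot, y to its left, z up, the work surface at z = 0. Lengths are in m, angles in degrees, forces in N, time in s.
With the tool pointing down it reaches from about 0.4 to 0.825 m from the base axis. Payload 7 kg.
Tool frame: the origin (TCP) lies midway between the tips of the shut fingers; the grasp point (between the pads) lies 19 mm behind it; z points along the fingers, y is the direction in which the jaws open and shut (so a half turn about z gives the same grasp; the last joint's range is limited). The gripper opens to 88 mm and grips with 3 to 60 N. Pads are 19 mm wide; open, the fingers measure 130 mm over their backs; the gripper's body (78 mm by 193 mm) begins 47 mm behind the grasp point.
Start: joints at [-56.603, 20.546, 0.682, 0, -70.136, -16.507], TCP at [0.196, -0.646, 0.227] pointing down, gripper open.
Joint ranges: [-176.03, 176.03], [-82.01, 121.73], [-58.28, 71.71], [-173.87, 95.51], [-174.79, -0.11], [-173.66, 173.66]. Speed limits (degrees/s): [136.94, 136.94, 172.46, 180, 180, 180].

## Interface

Orientations are given as a 3x3 rotation matrix whose columns are the frame's x, y, z axes.
In Python, from rig import robot gives the robot as it stands. Calls block until the motion is done:
- robot.goto(position, orientation): joint-space move of the TCP to a pose.
- robot.servo_line(position, ori=None, speed=0.15): straight line of the TCP; ori=None keeps the orientation; speed is the mean speed in m/s.
- robot.movej(angles): joint-space move.
- robot.move_gripper(opening): opening from 0.0 (shut) to 1.0 (fully open); the grip force is fixed at half the most; returns when the fingers have stopped.
- robot.dwell(seconds).
- robot.ik(position, orientation): joint angles nearest the present ones, or None.
- robot.grab_frame(name): name is "side" or "top" or "wrist"; returns (picture, depth): 384x512x3 uint8, red, green, blue; 384x512 float32, m along the optical axis (not along the pixel's ray), 0 where there is no reading.
- robot.camera_info(name): a dict with "vfov" (degrees; the focal length in pixels is half the picture's height over the tangent of half this angle, whatever the lens; pixels are square), "cx", "cy" (the principal point, pixels), "view" (4x4, takes a point from world to camera coordinates); the wrist camera has in their place "T_tool_cam" (4x4, takes a point from camera to tool coordinates, whose origin is the TCP and whose axes are the flange's). Camera axes: x right, y down, z forward; pixel columns grow to the right and rows downward; lengths in m; the calibration is good to about 2 mm. A picture is of the moment at which its call begins: read the wrist's pose just before it. camera_info takes no time and is no camera call.
A pose or a line that the arm cannot do raises robot.Unreachable and nothing moves.
- robot.job_done(): hands the job in, once; it reports no verdict.
Readings, each from a call of its own:
- robot.read_t(): time.
- robot.read_qpos(): joint angles.
- robot.read_qvel(): joint speeds.
- robot.read_effort(): joint torques, N m.
- robot.read_position(): TCP position.
- robot.read_tcp_rot(): TCP orientation.
- robot.read_force(): force on the tool from outside, world axes, zero at the start.
- robot.read_ft_torque(): the same for the moment, N m.
- robot.read_grip_width(): opening from 0.0 (shut) to 1.0 (fully open).
Only numpy, scipy, OpenCV 4.12 (cv2) and the standard library are available. Lean on these libraries where they do the work, as an engineer would, in place of code of your own. Each camera call takes 0.05 s, during which the arm holds its last target.

## Working session

There is one attempt and no reset: what is moved stays moved. The work goes in short steps, each a Python script; the robot and the scene stay as the last script left them, time stands still between calls to the robot, and variables do not carry over. Pictures are saved under pics/ and viewed, and the job is handed in when it is done.

```bash
ls; mkdir -p pics; python3 - <<'E'
from rig import robot
import cv2,numpy as np
for n in ["side","top","wrist"]:
    im,d=robot.grab_frame(n); i=robot.camera_info(n); print(n,{k:np.round(v,4).tolist() for k,v in i.items()})
    cv2.imwrite(f"pics/{n}0.png",im[:,:,::-1]); np.save(f"pics/{n}0.npy",d); print(d.min(),d.max())
print(robot.read_t(),robot.read_tcp_rot().round(3))
E
```

```text
pics
side {'vfov': 52.8493, 'cx': 256.9566, 'cy': 191.8598, 'view': [[-0.8808, -0.4735, 0.0045, 0.5213], [-0.3693, 0.6807, -0.6326, 0.2542], [0.2965, -0.5589, -0.7744, 0.7746], [0.0, 0.0, 0.0, 1.0]]}
0.0 3.1908731
top {'vfov': 43.4375, 'cx': 249.8153, 'cy': 192.4066, 'view': [[0.0279, -0.9993, 0.0245, -0.0362], [-0.9847, -0.0317, -0.1713, 0.5761], [0.1719, -0.0193, -0.9849, 1.2165], [0.0, 0.0, 0.0, 1.0]]}
0.0 2.2846618
wrist {'vfov': 67.556, 'cx': 257.0085, 'cy': 190.0158, 'T_tool_cam': [[0.0007, -0.9665, -0.2568, 0.0687], [1.0, 0.001, -0.0011, -0.0006], [0.0014, -0.2568, 0.9665, -0.1587], [0.0, 0.0, 0.0, 1.0]]}
0.0 1.2209631
0.15 [[-0.957 -0.29  -0.001]
 [-0.29   0.957  0.001]
 [ 0.     0.001 -1.   ]]
```

View pics/top0.png

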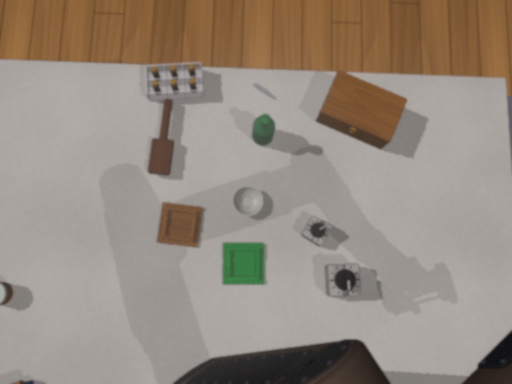

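View pics/side0.png

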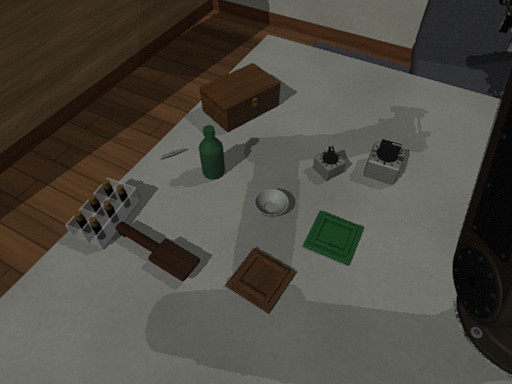

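View pics/wrist0.png

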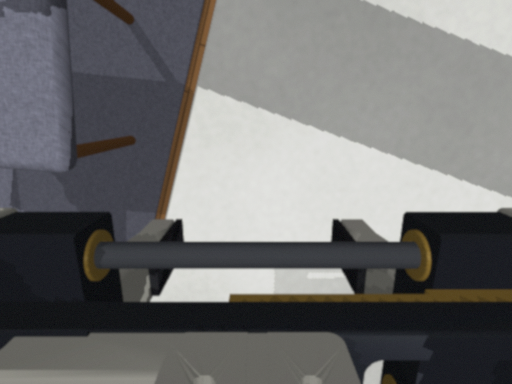

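Top view: the small timer is at about (317,230) and its larger look-alike at (344,280). The wooden stand is at (180,225), the green look-alike at (243,263) and the dish at (249,201).

```bash
cat > h.py <<'E'
from rig import robot
import cv2,numpy as np
def K(i): 
    f=192/np.tan(np.radians(i["vfov"])/2); return f
def cam_pose(n):
    i=robot.camera_info(n)
    if n=="wrist":
        T=np.eye(4);T[:3,:3]=robot.read_tcp_rot();T[:3,3]=robot.read_position()
        return i,T@i["T_tool_cam"]
    return i,np.linalg.inv(i["view"])
def ray(i,P,uv,z):
    uv=np.atleast_2d(uv).astype(float);f=K(i)
    d=np.c_[(uv[:,0]-i["cx"])/f,(uv[:,1]-i["cy"])/f,np.ones(len(uv))]@P[:3,:3].T
    o=P[:3,3]; return o+d*((z-o[2])/d[:,2])[:,None]
def cloud(i,P,d):
    f=K(i);v,u=np.mgrid[:384,:512]
    return (np.stack([(u-i["cx"])/f*d,(v-i["cy"])/f*d,d],-1))@P[:3,:3].T+P[:3,3]
def down(yaw):  # tool z down, tool y (jaw axis) at angle yaw (deg)
    a=np.radians(yaw);y=np.array([np.cos(a),np.sin(a),0]);z=np.array([0,0,-1.]);x=np.cross(y,z)
    return np.c_[x,y,z]
E
python3 - <<'E'
from h import *
np.set_printoptions(precision=4,suppress=True)
d=np.load("pics/top0.npy");i,P=cam_pose("top");C=cloud(i,P,d)
for nm,(u,v) in dict(timer=(317,230),big=(344,280),stand=(180,225),green=(243,263),dish=(249,201),bottle=(263,128),brush=(162,155)).items():
    print(nm,C[v,u],ray(i,P,(u,v),0.0))
im=cv2.imread("pics/top0.png")
cv2.imwrite("pics/top0z.png",cv2.resize(im[180:300,150:370],None,fx=3.6,fy=3.6,interpolation=cv2.INTER_CUBIC))
m=(C[...,2]>0.035)&(C[...,2]<0.09)&(abs(C[...,0]-C[230,317,0])<.06)&(abs(C[...,1]-C[230,317,1])<.06)
print(m.sum(),C[m].min(0),C[m].max(0))
E
```

```text
timer [ 0.4808 -0.1924  0.0749] [[ 0.4883 -0.2046  0.    ]]
big [ 0.3572 -0.256   0.0972] [[ 0.3571 -0.2772  0.    ]]
stand [0.4897 0.1645 0.0084] [[0.4906 0.1655 0.    ]]
green [ 0.3941 -0.007   0.0046] [[ 0.3942 -0.0071  0.    ]]
dish [ 0.5613 -0.0183  0.0031] [[ 0.5618 -0.0183  0.    ]]
bottle [ 0.7327 -0.0465  0.1173] [[ 0.7698 -0.0517  0.    ]]
brush [0.6744 0.2197 0.0326] [[0.6825 0.2252 0.    ]]
527 [ 0.4452 -0.2347  0.0352] [ 0.5215 -0.1584  0.0791]
```

View pics/top0z.png

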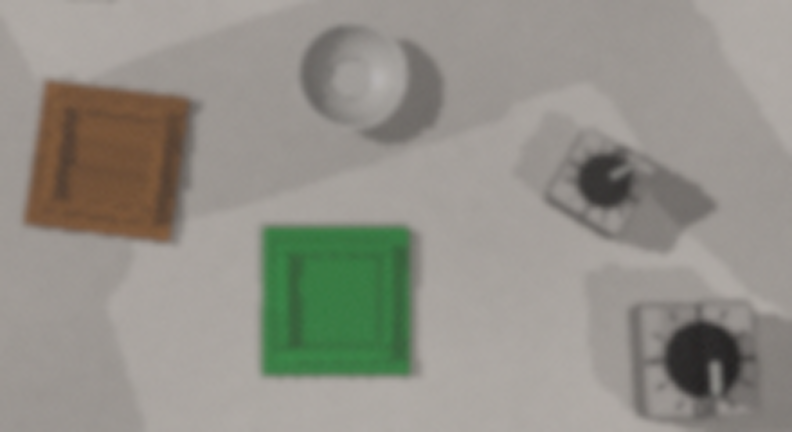

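```bash
python3 - <<'E'
from h import *
np.set_printoptions(precision=4,suppress=True)
R=down(107); print(R)
t=np.array([.481,-.192,0])
p=t-R[:,0]*0.075; p[2]=0.17
print(robot.ik(p,R)); robot.goto(p,R)
i,P=cam_pose("wrist");im,d=robot.grab_frame("wrist")
cv2.imwrite("pics/w1.png",im[:,:,::-1]);np.savez("pics/w1.npz",d=d,P=P)
print(robot.read_t(),robot.read_qpos())
E
```

```text
[[-0.9563 -0.2924  0.    ]
 [-0.2924  0.9563  0.    ]
 [-0.      0.     -1.    ]]
[  2.2667  14.0085 -16.3729   0.     -59.6186 -75.2667]
2.3417 [  2.1869  14.0149 -16.3643   0.0027 -59.6226 -75.2526]
```

View pics/w1.png

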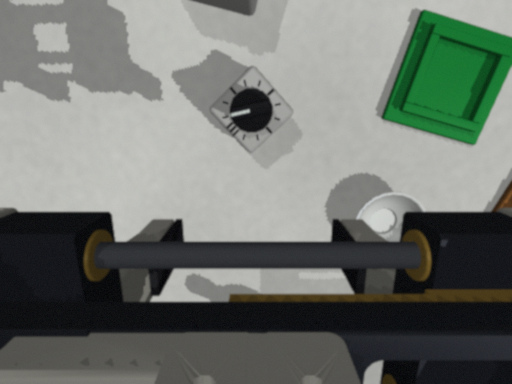

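The small timer's dial is at about (251,110), the triple bar is at the lower left (231,126), and the pointer end is at (233,115). Next I'll measure them.

```bash
cat > meas.py <<'E'
from h import *
def timer(im,d,i,P,near,zb=0.0,name=None):
    C=cloud(i,P,d)
    near=np.asarray(near)
    r=np.hypot(C[...,0]-near[0],C[...,1]-near[1])
    z=C[...,2]-zb
    body=(r<.06)&(z>.034)&(z<.085)&(d>0)
    top=(body)&(z<.048)
    bar=(r<.05)&(z>.064)&(z<.085)&(d>0)
    pts=C[body][:,:2].astype(np.float32)
    rect=cv2.minAreaRect(pts); 
    print("top z",np.median(z[top]),"rect",rect, "n",body.sum())
    bp=C[bar][:,:2].astype(np.float32)
    br=cv2.minAreaRect(bp);print("bar z",np.median(z[bar]),"rect",br,len(bp))
    m=(im.min(-1)>130)&(r<.03)&(z>.052)
    if m.sum(): print("white line",C[m].mean(0),m.sum())
    dark=(im.max(-1)<70)&(r<.03)
    return C
E
python3 - <<'E'
from meas import *
np.set_printoptions(precision=4,suppress=True)
im=cv2.imread("pics/w1.png")[:,:,::-1];a=np.load("pics/w1.npz");i=robot.camera_info("wrist")
C=timer(im,a["d"],i,a["P"],(.481,-.192))
print(ray(i,a["P"],[(252,109)],.044),"triple",ray(i,a["P"],[(231,126)],.044),"ptr",ray(i,a["P"],[(233,115)],.073))
cv2.imwrite("pics/w1z.png",cv2.resize(im[50:170,180:330,::-1],None,fx=5,fy=5,interpolation=cv2.INTER_CUBIC))
E
```

```text
top z 0.044444038971159006 rect ((0.4863221347332001, -0.19775643944740295), (0.060077965259552, 0.06015404313802719), 60.0410041809082) n 3968
bar z 0.07351384262068811 rect ((0.48636502027511597, -0.19800159335136414), (0.011991642415523529, 0.03664052113890648), 29.81753158569336) 599
white line [ 0.4876 -0.1936  0.2913] 408
[[ 0.4844 -0.1977  0.044 ]] triple [[ 0.5056 -0.2126  0.044 ]] ptr [[ 0.4943 -0.2113  0.073 ]]
```

View pics/w1z.png

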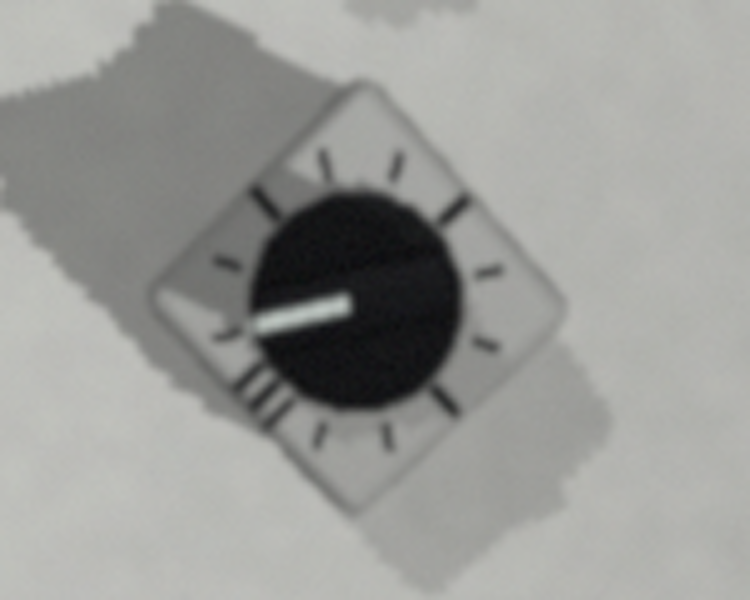

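Calibration and depth agree with the given sizes. The timer centre is (0.4863, -0.1979) with its sides at 60°/-30°, zero points to -30°, and the dial is at 1 click. Next is the stand.

```bash
python3 - <<'E'
from meas import *
np.set_printoptions(precision=4,suppress=True)
R=down(82)
t=np.array([.49,.165,0])
p=t-R[:,0]*0.085; p[2]=0.17
robot.goto(p,R); robot.dwell(.2)
i,P=cam_pose("wrist");im,d=robot.grab_frame("wrist")
cv2.imwrite("pics/w2.png",im[:,:,::-1]);np.savez("pics/w2.npz",d=d,P=P)
print(robot.read_t(),robot.read_qpos(),P[:3,3])
C=cloud(i,P,d);r=np.hypot(C[...,0]-t[0],C[...,1]-t[1])
for lo,hi,R_ in((.005,.011,.1),(.0135,.021,.09)):
    m=(r<R_)&(C[...,2]>lo)&(C[...,2]<hi)&(d>0)
    print(lo,m.sum(),np.median(C[m][:,2]),cv2.minAreaRect(C[m][:,:2].astype(np.float32)))
m=(r<.04)&(C[...,2]<.011)
print("inner",cv2.minAreaRect(C[m][:,:2].astype(np.float32)))
E
```

```text
3.825 [  33.677    15.4427  -14.3856    0.0026  -60.1691 -131.7455] [0.5065 0.1612 0.3287]
0.005 8181 0.008605600837363225 ((0.4944719970226288, 0.16676947474479675), (0.10952926427125931, 0.11013174802064896), 84.73908233642578)
0.0135 2752 0.017527899732196317 ((0.49439775943756104, 0.16705267131328583), (0.08517231792211533, 0.0852709412574768), 84.78254699707031)
inner ((0.49435895681381226, 0.16709092259407043), (0.06727349758148193, 0.0673718973994255), 84.977783203125)
```

View pics/w2.png

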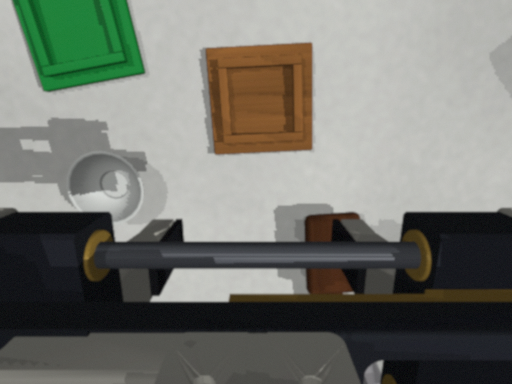

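Stand centre is (0.4944, 0.1669), axes at 84.8°/-5.2°, and its inner, outer and base sizes all match. I'll grasp the timer with the jaws along 150°, which keeps clear of the big timer.

```bash
python3 - <<'E'
from meas import *
np.set_printoptions(precision=4,suppress=True)
R=down(150); t=np.array([.4863,-.1979,0])
robot.goto(t+[0,0,.15],R); print(robot.read_qpos(),robot.read_t())
robot.servo_line(t+[0,0,.019],speed=.08); print(robot.read_position(),robot.read_force())
robot.move_gripper(0.0); print("w",robot.read_grip_width()*88,robot.read_position(),robot.read_force())
robot.servo_line(t+[0,0,.16],speed=.08)
print("w",robot.read_grip_width()*88,robot.read_position(),robot.read_force(),robot.read_t())
i,P=cam_pose("wrist");im,d=robot.grab_frame("wrist")
cv2.imwrite("pics/w3.png",im[:,:,::-1]);np.savez("pics/w3.npz",d=d,P=P)
E
```

```text
[ -0.6863  10.2293 -24.2849   0.0003 -55.4658 -29.3364] 5.4
[ 0.4867 -0.1979  0.0194] [ 0.0103 -0.0919 -0.364 ]
w 59.809507989718185 [ 0.486  -0.1978  0.019 ] [-1.0199  1.1252  3.417 ]
w 60.09689114205662 [ 0.486  -0.1979  0.1595] [ 0.3131  0.1355 -3.681 ] 9.6833
```

View pics/w3.png

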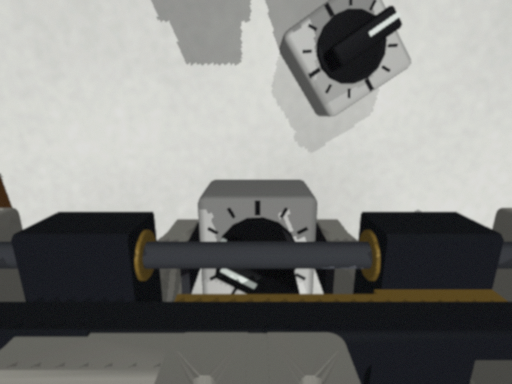

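The timer is held level: width is 60 mm and the force equals its weight. Its face edges look symmetric in rows 180–290. Now I'll carry it over and lower it with a force check.

```bash
python3 - <<'E'
from meas import *
np.set_printoptions(precision=4,suppress=True)
R=down(174.8); s=np.array([.4944,.1669,0])
robot.goto(s+[0,0,.16],R); print(robot.read_qpos(),robot.read_t(),robot.read_position())
robot.servo_line(s+[0,0,.041],speed=.08)
robot.dwell(.2); f0=robot.read_force(); print("above rim",robot.read_position(),f0)
z=.041
while z>.0262:
    z-=.0015; robot.servo_line(s+[0,0,z],speed=.02)
    f=robot.read_force(); 
    if np.linalg.norm(f-f0)>3: print("contact",z,robot.read_position(),f); break
print(z,robot.read_position(),robot.read_force(),robot.read_ft_torque(),robot.read_t())
E
```

```text
[ 40.1476   9.3428 -23.948    0.006  -56.7305 -45.405 ] 11.1 [0.4945 0.1661 0.1599]
above rim [0.4946 0.167  0.0413] [-0.4464 -0.5749 -4.2408]
contact 0.02599999999999999 [0.4945 0.167  0.027 ] [-2.7711 -0.4074  8.8015]
0.02599999999999999 [0.4945 0.167  0.027 ] [-2.7711 -0.4074  8.8015] [-0.1517  1.8179 -0.0358] 15.4417
```

Contact came at TCP z = 0.027 = 8 + 19 mm, so the timer is seated. Release, lift and look.

```bash
python3 - <<'E'
from meas import *
np.set_printoptions(precision=4,suppress=True)
s=np.array([.4944,.1669,0])
robot.servo_line(s+[0,0,.027],speed=.02)
robot.move_gripper(1.0)
robot.servo_line(s+[0,0,.15],speed=.12)
R=down(174.8); q=s-R[:,0]*.08+[0,0,.17]; 
robot.goto(q,R);robot.dwell(.2)
i,P=cam_pose("wrist");im,d=robot.grab_frame("wrist")
cv2.imwrite("pics/w4.png",im[:,:,::-1]);np.savez("pics/w4.npz",d=d,P=P)
C=timer(im,d,i,P,s[:2],zb=.008)
m=(np.hypot(C[...,0]-s[0],C[...,1]-s[1])<.045)&(C[...,2]<.055)&(C[...,2]>.048)
A=np.c_[C[m][:,:2],np.ones(m.sum())];print("plane",np.linalg.lstsq(A,C[m][:,2],rcond=None)[0],C[m][:,2].mean())
print(robot.read_t())
cv2.imwrite("pics/w4z.png",cv2.resize(im[30:190,170:350,::-1],None,fx=4,fy=4,interpolation=cv2.INTER_CUBIC)[:600])
E
```

```text
top z 0.04446321895909875 rect ((0.4945676922798157, 0.16644278168678284), (0.059803932905197144, 0.059826306998729706), 85.58963775634766) n 4278
bar z 0.07347813089260974 rect ((0.49473699927330017, 0.16647401452064514), (0.012056505307555199, 0.03623737767338753), 54.59598922729492) 657
white line [0.4965 0.1744 0.2929] 502
plane [0.0022 0.0008 0.0511] 0.05233737059891206
18.2417
```

View pics/w4z.png

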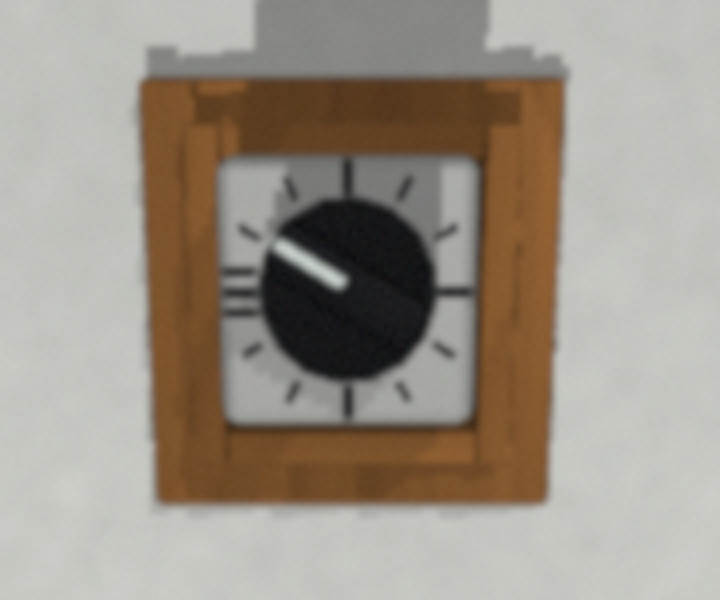

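The timer is flat: top face at 52.3 mm against 52 expected, tilt about 0.1°, and the rim gap is visible all round. The dial is at 1 click, so it needs 5 more clockwise. Next I'll grip the bar, with the jaws across it at 234.6°, and turn.

```bash
python3 - <<'E'
from meas import *
np.set_printoptions(precision=4,suppress=True)
R=down(234.6); c=np.array([.4947,.1665,0])
robot.move_gripper(.5)
robot.goto(c+[0,0,.12],R); print(robot.read_qpos(),robot.read_t())
robot.servo_line(c+[0,0,.0605],speed=.06); print(robot.read_position(),robot.read_force())
robot.move_gripper(0.0); print("w",robot.read_grip_width()*88,robot.read_position(),robot.read_force())
q=np.array(robot.read_qpos());q0=q[5]
for a in (25,50,75,100,125,155):
    q[5]=q0-a; robot.movej(q); print(a,robot.read_position(),robot.read_force(),robot.read_ft_torque())
robot.dwell(.2);print(robot.read_t(),robot.read_grip_width()*88)
E
```

```text
[ 40.1666  11.8371 -26.7843   0.0084 -51.3539  14.3482] 20.2083
[0.495  0.1667 0.0609] [-0.3759 -0.2402 -0.0522]
w 11.933423857349359 [0.4949 0.1667 0.0606] [0.9252 0.8769 0.3411]
25 [0.4945 0.1666 0.0605] [-3.105   2.1918  4.0022] [ 0.8225  1.2754 -0.0257]
50 [0.4944 0.1666 0.0606] [-5.4182  2.4906  6.5658] [ 0.7722  2.2141 -0.0399]
75 [0.4943 0.1666 0.0606] [-5.618   2.2289  5.6546] [ 0.8598  2.2468 -0.0162]
100 [0.4942 0.1667 0.0605] [-6.1315  2.3972  4.8387] [ 1.1465  2.541  -0.0087]
125 [0.4943 0.1666 0.0606] [-6.5448  2.5183  5.9424] [ 0.9506  2.3408 -0.0432]
155 [0.4944 0.1666 0.0605] [-4.9979  1.9562  4.6619] [0.7451 2.029  0.0568]
25.2417 11.802966496506528
```

```bash
python3 - <<'E'
from meas import *
np.set_printoptions(precision=4,suppress=True)
s=np.array([.4944,.1669,0])
robot.move_gripper(.5)
p=np.array(robot.read_position()); robot.servo_line([p[0],p[1],.16],speed=.1)
R=robot.read_tcp_rot(); R=down(79.8+0) 
robot.goto(s-R[:,0]*.08+[0,0,.17],R);robot.dwell(.2)
i,P=cam_pose("wrist");im,d=robot.grab_frame("wrist")
cv2.imwrite("pics/w5.png",im[:,:,::-1]);np.savez("pics/w5.npz",d=d,P=P)
C=timer(im,d,i,P,s[:2],zb=.008)
m=(np.hypot(C[...,0]-s[0],C[...,1]-s[1])<.045)&(C[...,2]<.055)&(C[...,2]>.048)
A=np.c_[C[m][:,:2],np.ones(m.sum())];print("plane",np.linalg.lstsq(A,C[m][:,2],rcond=None)[0],C[m][:,2].mean())
print(robot.read_t(),robot.read_force())
cv2.imwrite("pics/w5z.png",cv2.resize(im[30:180,170:350,::-1],None,fx=4,fy=4,interpolation=cv2.INTER_CUBIC))
im,d=robot.grab_frame("top");cv2.imwrite("pics/top5.png",im[:,:,::-1])
E
```

```text
top z 0.04445336053413302 rect ((0.49565941095352173, 0.1660769134759903), (0.06018939986824989, 0.0601620115339756), 80.18345642089844) n 4277
bar z 0.07350052444042861 rect ((0.49529021978378296, 0.1661517471075058), (0.010968952439725399, 0.03645975515246391), 80.02063751220703) 636
white line [0.5019 0.1649 0.2896] 546
plane [ 0.0027 -0.0006  0.0511] 0.05229379524764256
27.8 [-0.2412 -0.3153 -0.0095]
```

View pics/w5z.png

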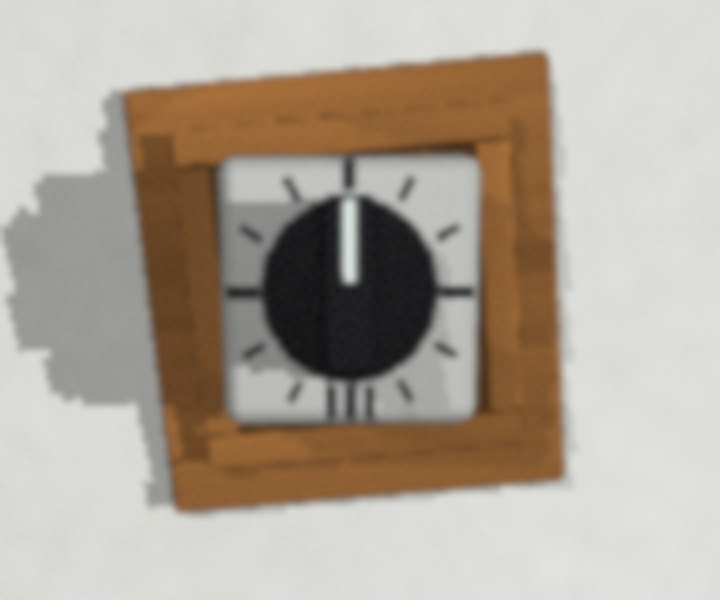

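View pics/top5.png

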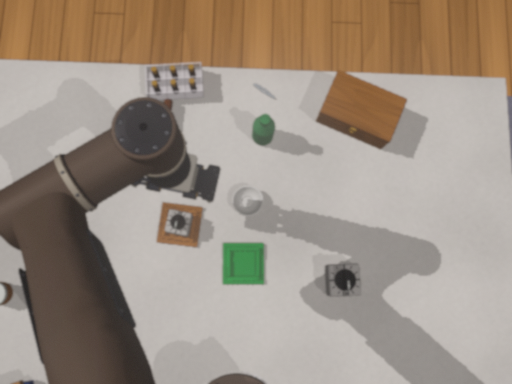

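The pointer (349,200 in the zoom) is on the long tick opposite the triple bar (350,403). The timer is flat inside the rim, and the visible bystanders are where they were. Handing in.

```bash
python3 - <<'E'
from rig import robot
print(robot.read_force(),robot.read_t()); print(robot.job_done())
E
```

```text
[-0.02112318  0.13740156 -0.45654132] 27.85
the job is handed in; nothing more can be done
None
```

The timer is seated in the wooden stand with its dial at 30 minutes, and I handed the job in at about 28 s, with the gripper clear of everything. I lowered it under a force check until it met the base at the expected height. Then I let go, gripped the dial's bar and turned it five clicks clockwise from where it started, at 1 click.

- **Fit:** the last wrist picture shows the timer flat inside the rim. Its top is at 52.3 mm against 52 mm expected, with a tilt of about 0.15°. It twisted about 5° within the stand's play while I turned the dial.
- **Dial:** the pointer is on the long tick opposite zero, and the measured bar angle agrees within about 0.2°.
- **Forces:** the highest force I read was about 9 N.
- **Bystanders:** the bottle, the dish and the look-alikes were where they started in the last top view. The arm hid most of the hairbrush, so I could not confirm it there, though no move went down near it.

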